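# Transfer sample tubes from block heater to rack in reverse order

## Task

Move the four capped tubes from the block heater into the empty pink rack in reverse order, because the colleague across the bench will read the rack from her side: seen from the robot, the tube at the left end of the heater goes into the rightmost well of the rack, the next one into the second well from the right, and so on. Leave every tube upright, right down in its well and let go, and do not disturb the bottle, the tip box or the yellow rack.

Things in the scene. Friction and masses are not known exactly. Their poses are not given: they have to be found in the camera images.
- tube_tall: the longest tube: sample tube, white body 30 mm across, tapered foot (18 mm across, full width 16 mm up), orange flat round cap 35 mm across and 18 mm high; 116 mm high over all. Loose, under 0.1 kg, upright in a heater block at the start. Origin: centre of its underside, z up along the tube. Grip it by the cap from above.
- tube_short: the shortest tube, otherwise like the tall one: sample tube, white body 30 mm across, tapered foot (18 mm across, full width 16 mm up), orange flat round cap 35 mm across and 18 mm high; 88 mm high over all. Loose, under 0.1 kg, upright in a heater block at the start. Origin: centre of its underside, z up along the tube. Grip it by the cap from above.
- tube_narrow: dropper-like: sample tube, white body 30 mm across, tapered foot (18 mm across, full width 16 mm up), orange thin cap only 18 mm across and 24 mm high, on a shoulder that narrows over 13 mm below the cap; 108 mm high over all. Loose, under 0.1 kg, upright in a heater block at the start. Origin: centre of its underside, z up along the tube. Grip it by the cap from above.
- tube_wide: mushroom-like: sample tube, white body 30 mm across, tapered foot (18 mm across, full width 16 mm up), orange wide disc cap 42 mm across and 18 mm high; 98 mm high over all. Loose, under 0.1 kg, upright in a heater block at the start. Origin: centre of its underside, z up along the tube. Grip it by the cap from above.
- heater: block heater: fixed low white base, 84 (x) x 300 mm, 30 mm high, with four aluminium blocks in a row on it at y = +81, +27, -27, -81 mm and x = 0, and a grey control panel at y = 124 to 172 mm, 52 mm high. Origin: on the bench under the middle of the row. Its y axis points to the robot's left (+y), within 0.2 rad. It stands in front of or behind the rack.
- block_a: the heater block that holds tube_tall at the start (its place in the row varies): one of four alike aluminium blocks, 50 x 50 x 55 mm, fixed. Round well in its top, 35 mm across, 45 mm deep: floor 10 mm above the origin. Origin: centre of its underside, 30 mm above the bench.
- block_b: the heater block that holds tube_short at the start (its place in the row varies): one of four alike aluminium blocks, 50 x 50 x 55 mm, fixed. Round well in its top, 35 mm across, 45 mm deep: floor 10 mm above the origin. Origin: centre of its underside, 30 mm above the bench.
- block_c: the heater block that holds tube_narrow at the start (its place in the row varies): one of four alike aluminium blocks, 50 x 50 x 55 mm, fixed. Round well in its top, 35 mm across, 45 mm deep: floor 10 mm above the origin. Origin: centre of its underside, 30 mm above the bench.
- block_d: the heater block that holds tube_wide at the start (its place in the row varies): one of four alike aluminium blocks, 50 x 50 x 55 mm, fixed. Round well in its top, 35 mm across, 45 mm deep: floor 10 mm above the origin. Origin: centre of its underside, 30 mm above the bench.
- rack: pink plastic tube rack, empty at the start, fixed: 60 (x) x 226 x 55 mm high. Four round wells in its top, 35 mm across, 45 mm deep, rims bevelled 3 mm, at y = +81, +27, -27, -81 mm and x = 0; well floors 10 mm above the origin. Origin: on the bench under its centre. Its y axis points to the robot's left (+y), within 0.2 rad.
- bottle: bystander: reagent bottle, 64 mm across and 140 mm high, loose; origin at the centre of its underside. Stands to the robot's right of the work.
- tip_box: bystander: closed blue box of pipette tips, 85 x 122 mm and 58 mm high, loose; origin at the centre of its underside. To the robot's left of the work.
- microrack: bystander: low yellow rack, 70 x 160 mm and 28 mm high, loose; origin at the centre of its underside. To the robot's right of the work.

How it is judged:
By the outcome, as a careful person would: the job done as asked, in the order asked, and still so for the second after the job is handed in, with the robot touching nothing.
It also fails if it takes over 109 s, if anything falls off the work surface, if the arm or the gripper's body presses on something with over 40 N, if the wrist force passes 120 N, or if a joint passes its speed limit or range.

## Robot

A 6-joint arm with a two-finger parallel gripper is mounted at the origin on the work surface. World frame = base frame: x ahead of the robot, y to its left, z up, the work surface at z = 0. Lengths are in mm, angles in rad, forces in N, time in s.
With the tool pointing down it reaches from about 275 to 850 mm from the base axis. Payload 19 kg.
Tool frame: the origin (TCP) lies midway between the tips of the shut fingers; the grasp point (between the pads) lies 19 mm behind it; z points along the fingers, y is the line along which they close (so a half turn about z gives the same grasp; the last joint's range is limited). The gripper opens to 85 mm and grips with 20 to 120 N. Pads are 22 mm wide; open, the fingers measure 114 mm over their backs; the gripper's body (76 mm by 85 mm) begins 54 mm behind the grasp point. The pads swing forward as they close: fully open they stand 13 mm farther back than shut.
Start: joints at [1.201, 0.15, 1.437, -0, 1.554, -0.134], TCP at [134.338, 559.056, 231.267] pointing down, gripper open.
Joint ranges: [-2.8, 2.8], [-0.68, 2.1], [0.12, 2.68], [-1.39, 4.53], [0.16, 2.79], [-2.81, 2.81]. Speed limits (rad/s): [1.89, 1.89, 2.22, 3.01, 3.01, 3.01].

## Interface

Orientations are given as a unit quaternion [x, y, z, w].
In Python, from rig import robot, read_camera, calibration, job, recognise, cut_out gives the robot as it stands. The module is installed in compiled form; this text tells all that it offers.
- The arm moves only by the shell command python3 -m crank 'ROWS' [FORCE]. ROWS is a JSON object of lists of equal length, an entry for each row: "slide": the shift along the tool's x, y, z in units of 30 mm (1.0 is 30 mm), a list of three; "twist": the turn, a rotation vector about the tool's x, y, z in units of 6 degrees (1.0 is 6 degrees), a list of three; "jaw": the closure, from 0 (fully open) to 1 (shut). In form: {"slide": [[x, y, z], ...], "twist": [[rx, ry, rz], ...], "jaw": [jaw, ...]}. A call has 1 to 8 rows; each row shifts and turns the commanded pose from where the row before left it, along the tool's axes as they then stand; what a row does not reach is not made up. A row lasts 1/8 s, in which the tool goes at most 62.5 mm and 10.7 degrees, less where a joint would pass 70% of its speed; a pose out of reach is approached as far as the arm can. A call is refused whole if a number of a shift passes 1 or a number of a turn 1, either way. A call with a gripper value outside its range is refused whole. The fingers move at their own pace and stop on an object; FORCE is the grip in N (left out, the last holds). Time passes only in rows, so rows that do not move let the fingers close. It gives the time, the measured TCP pose, the force, the opening and the grip force at its end, in the units of the state.
- robot.get_obs(): the state, without advancing time (a new reading comes with each control period).
- read_camera(name): name is "side" or "top"; returns (picture, depth): 420x560x3 uint8, red, green, blue; 420x560 float32, mm along the optical axis (not along the pixel's ray), 0 where there is no reading.
- calibration(name): a dict with "camera_matrix" (3x3 intrinsics, pixels), "k1" (the pictures are not rectified: a ray, as slopes to the right and down, at radius r is drawn at 1 + k1 r^2 times it, then the intrinsics apply), "position" and "attitude" of the camera in the world. Camera axes: x right, y down, z forward; pixel columns grow to the right and rows downward; lengths in mm; the calibration is good to about 2 mm. A picture is of the moment at which its call begins. calibration takes no time and is no camera call.
- job.finish_job(): hands the job in; it is judged then, once.
Trained networks look in the newest picture that a camera, given by its name, has taken for a name from the list of things; names that differ only in an ending like _2 or _b are one class to them, and where a whole thing is asked for, a point or a joint stands for the part that bears it (a point fixed in the world has none). Each returns a list of dicts, best first, with "conf" (0 to 1); they miss things now and then, are a little off and sometimes report something else, mostly with a low value. They report only what shows in the picture. A call takes as long as a camera call.
- recognise(camera, label): "at" ([column, row] in pixels, amid what is visible of it).
- cut_out(camera, label): "region" (420x560 bool, what is visible of it) and "at" ([column, row] in pixels, amid what is visible of it).
The state is a dict: "time": time; "joints": joint angles; "dq": joint speeds; "joint_torque": joint torques, N m; "tool_pos": TCP position; "orientation": TCP orientation; "wrist_force": force on the tool from outside, world axes, zero at the start; "ft_torque": the same for the moment, N m; "gripper_width": finger opening in mm; "finger_force": force on a finger pad.
Only numpy, scipy, OpenCV 4.12 (cv2) and the standard library are available. Lean on these libraries where they do the work, as an engineer would, in place of code of your own. Each camera call takes 0.05 s, during which the arm holds its last target. There are 200 camera calls.

## Working session

There is one attempt and no reset: what is moved stays moved. The work goes in short steps, Python scripts to look and compute and a shell command to move; the robot and the scene stay as the last step left them, time stands still between calls to the robot, and variables do not carry over. Pictures are saved under pics/ and viewed, at most 14 in all, crops included, and the job is handed in when it is done.

```bash
mkdir -p pics; cat > h.py <<'E'
import numpy as np, cv2
from rig import robot, read_camera, calibration, job, recognise, cut_out
from scipy.spatial.transform import Rotation as R
def cam(n):
    c=calibration(n); K=np.array(c["camera_matrix"],float); a=np.array(c["attitude"],float)
    M=R.from_quat(a).as_matrix() if a.size==4 else a.reshape(3,3)
    return K,float(c["k1"]),np.array(c["position"],float),M
def cloud(n,depth):
    K,k,p,M=cam(n); v,u=np.mgrid[:420,:560]
    uv=np.stack([u,v],-1).reshape(-1,1,2).astype(np.float64)
    s=cv2.undistortPoints(uv,K,np.array([k,0,0,0.])).reshape(420,560,2)
    c=np.dstack([s,np.ones((420,560))])*depth[...,None]
    w=c@M.T+p; w[depth<=0]=np.nan
    return w
E
cat > a.py <<'E'
from h import *
for n in("side","top"):
    im,d=read_camera(n); cv2.imwrite(f"pics/{n}0.png",im[...,::-1]); np.savez(f"{n}0.npz",im=im,d=d)
    print(n,calibration(n)); w=cloud(n,d)
    for l in ["tube_tall","tube_short","tube_narrow","tube_wide","heater","rack","bottle","tip_box","microrack"]:
        for r in cut_out(n,l)[:2]:
            m=r["region"]; q=w[m]; q=q[~np.isnan(q[:,0])]
            if len(q)==0: continue
            z=np.percentile(q[:,2],97); t=q[q[:,2]>z-6]
            print(l,round(r["conf"],2),np.round(r["at"]),"ztop",round(z),"topmid",np.round((t.min(0)+t.max(0))/2),"ext",np.round(np.ptp(t,axis=0)),len(t))
print(robot.get_obs())
E
python3 a.py
```

```text
side {'camera_matrix': array([[492.45083697,   0.        , 281.12514771],
       [  0.        , 492.45083697, 206.07249936],
       [  0.        ,   0.        ,   1.        ]]), 'k1': -0.047409171480965615, 'position': array([-70.93035157, 663.3664454 , 976.29796453]), 'attitude': array([-0.37090181,  0.84311958, -0.36016696,  0.14785458])}
tube_tall 0.82 [258. 188.] ztop 158 topmid [649.  53. 156.] ext [38. 35.  7.] 110
tube_short 0.73 [407. 173.] ztop 141 topmid [ 463. -357.  139.] ext [30. 30.  9.] 66
tube_short 0.66 [240. 202.] ztop 130 topmid [653. 107. 128.] ext [33. 34.  7.] 110
tube_narrow 0.64 [224. 210.] ztop 149 topmid [658. 163. 148.] ext [16. 14.  7.] 30
tube_wide 0.69 [274. 182.] ztop 141 topmid [643.  -0. 139.] ext [42. 43.  8.] 138
heater 0.6 [218. 236.] ztop 48 topmid [664. 228.  49.] ext [74. 53. 13.] 344
rack 0.64 [347. 220.] ztop 58 topmid [324. 134. 330.] ext [347. 556. 556.] 500
bottle 0.83 [407. 173.] ztop 141 topmid [ 462. -357.  139.] ext [29. 30.  9.] 66
tip_box 0.4 [223. 212.] ztop 149 topmid [659. 162. 147.] ext [18. 16.  8.] 36
microrack 0.65 [240. 204.] 
[... 1424 characters left out ...]
0099604e+00,  1.50497376e-01,  1.43739848e+00,  1.88510919e-05,
        1.55379097e+00, -1.33993770e-01]), 'dq': array([ 5.38334231e-04,  1.24174465e-03, -5.42013273e-06, -2.97913323e-04,
        8.36492268e-04,  6.09085904e-04]), 'joint_torque': array([ 1.36573202e-03, -7.12823081e+01, -5.71062541e+01, -4.59899147e-04,
        1.61882064e-03,  2.18131349e-04]), 'tool_pos': array([134.33594223, 559.0606344 , 231.26881912]), 'orientation': array([ 1.17630440e-01,  9.93057439e-01, -4.32502537e-05, -2.08623233e-05]), 'wrist_force': array([-0.30627228,  0.11971225,  0.46626134]), 'ft_torque': array([-0.00867206,  0.01985589,  0.02492228]), 'finger_force': 0.0, 'gripper_width': 85.72110343530943}
```

```bash
cat > b.py <<'E'
from h import *
import sys
from scipy.optimize import least_squares
res={}
for n in("top","side"):
    z=np.load(n+"0.npz"); w=cloud(n,z["d"]); im=z["im"].astype(int)
    inb=(w[...,0]>390)&(w[...,0]<535)&(w[...,1]>-180)&(w[...,1]<110)
    m=inb&(abs(w[...,2]-56.5)<4)
    q=w[m][:,:2]
    r=cv2.minAreaRect(q.astype(np.float32)); print(n,len(q),"rack rect",np.round(r[0],1),np.round(r[1],1),round(r[2],1), "z",np.median(w[m][:,2]))
    # robust rect fit on points: rasterise template IoU-like
    g=np.mgrid[400:530:1,-170:110:1].reshape(2,-1).T
    from scipy.spatial import cKDTree
    k=cKDTree(q); occ=(k.distance if 0 else k.query(g)[0])<1.6
    best=None
    def inside(cx,cy,a):
        d=g-[cx,cy]; x=d[:,0]*np.cos(a)+d[:,1]*np.sin(a); y=-d[:,0]*np.sin(a)+d[:,1]*np.cos(a)
        I=(abs(x)<30)&(abs(y)<113)
        for yy in(81,27,-27,-81): I&=np.hypot(x,y-yy)>18.5
        return I
    from scipy.optimize import minimize
    f=lambda p:-(inside(p[0],p[1],p[2]/100)&occ).sum()*1.0+(inside(p[0],p[1],p[2]/100)&~occ).sum()
    # coarse-to-fine start
    a0=np.deg2rad(r[2]); a0=(a0+np.pi/4)%(np.pi/2)-np.pi/4
    s=minimize(f,[r[0][0],r[0][1],a0*100],method="Nelder-Mead",options=dict(initial_simplex=[[r[0][0],r[0][1],a0*100],[r[0][0]+5,r[0][1],a0*100],[r[0][0],r[0][1]+5,a0*100],[r[0][0],r[0][1],a0*100+5]]))
    cx,cy,a=s.x[0],s.x[1],s.x[2]/100; print("fit",cx,cy,a,s.fun)
    for yy in(81,27,-27,-81): print("well",np.round([cx-yy*np.sin(a),cy+yy*np.cos(a)],1))
    # caps
    for nm,x,y,h in(("narrow",657,159,148),("short",653,105,128),("tall",648,51,156),("wide",642,-3,138)):
        t=w[(np.hypot(w[...,0]-x,w[...,1]-y)<27)&(abs(w[...,2]-h-2)<4)][:,:2]
        print(nm,len(t),np.round(cv2.minEnclosingCircle(t.astype(np.float32)),1) if 0 else (np.round(t.mean(0),1),cv2.minEnclosingCircle(t.astype(np.float32))))
a=cv2.imread("pics/top0.png")[130:310,130:450]; b=cv2.imread("pics/side0.png")[110:290,160:480]
cv2.imwrite("pics/v1.png",cv2.resize(np.vstack([a,b]),None,fx=1.6,fy=1.6,interpolation=cv2.INTER_CUBIC))
E
python3 b.py
```

```text
top 991 rack rect [459.1 -32.3] [226.5  60.3] 84.0 z 54.77458074044898
fit 458.833680789989 -32.50813083422773 -0.10703062989698049 -4356.0
well [467.5  48. ]
well [461.7  -5.7]
well [455.9 -59.4]
well [ 450.2 -113. ]
narrow 24 (array([657. , 156.4]), ((658.0814819335938, 156.57704162597656), 8.613203048706055))
short 91 (array([652.3, 103.7]), ((652.4180908203125, 102.80831146240234), 17.757200241088867))
tall 106 (array([647.6,  49.3]), ((647.235107421875, 49.1788215637207), 17.377302169799805))
wide 145 (array([641.4,  -4. ]), ((641.3873901367188, -4.283684253692627), 20.654434204101562))
side 515 rack rect [458.3 -41.1] [203.5  63.3] 83.3 z 55.210094605433255
fit 460.7033066929175 -28.240306108899528 -0.1203396903240967 3166.0
well [470.4  52.2]
well [463.9  -1.4]
well [457.5 -55. ]
well [ 451.  -108.7]
narrow 31 (array([658.8, 161.5]), ((659.0675048828125, 161.43292236328125), 10.06713581085205))
short 96 (array([652.4, 107.6]), ((653.4844970703125, 108.09156036376953), 18.86680793762207))
tall 93 (array([647.3,  53.5]), ((647.01611328125, 52.697940826416016), 18.34173583984375))
wide 132 (array([6.423e+02, 3.000e-01]), ((643.1009521484375, 0.1988677978515625), 22.764284133911133))
```

View pics/v1.png

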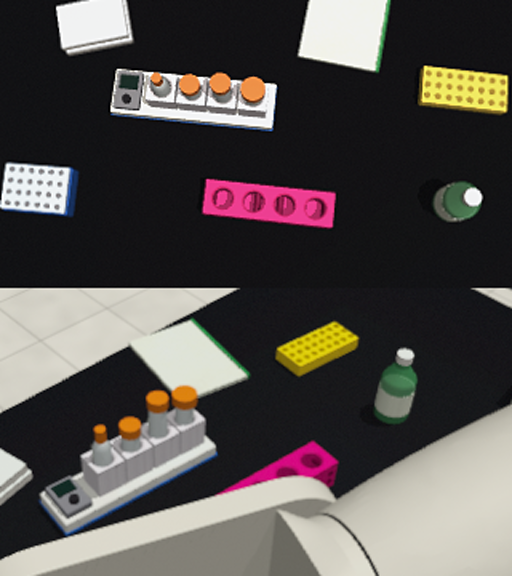

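```bash
cat > p.py <<'E'
import sys
from h import *
def plan(x,y,z,yaw=-0.10):
    o=robot.get_obs(); p=o["tool_pos"]; M=R.from_quat(o["orientation"])
    v=M.inv().apply(np.array([x,y,z])-p)/30
    T=R.from_matrix(np.array([[-np.sin(yaw),np.cos(yaw),0],[np.cos(yaw),np.sin(yaw),0],[0,0,-1.]]).T)
    t=np.rad2deg((M.inv()*T).as_rotvec())/6
    print("t",round(o["time"],2),"pos",np.round(p,1),"slide",np.round(v,2),"twist",np.round(t,2),"w",round(o["gripper_width"],1),"F",np.round(o["wrist_force"],1))
if __name__=="__main__": plan(*map(float,sys.argv[1:]))
E
python3 -m crank '{"slide":[[0,0,0],[0,0,0],[0,0,0],[0,0,0],[0,0,0],[0,0,0],[0,0,0],[0,0,0]],"twist":[[0,0,1],[0,0,1],[0,0,1],[0,0,1],[0,0,1],[0,0,1],[0,0,1],[0,0,1]],"jaw":[0,0,0,0,0,0,0,0]}' 40
python3 -m crank '{"slide":[[0,0,0],[0,0,0],[0,0,0],[0,0,0],[0,0,0],[0,0,0]],"twist":[[0,0,1],[0,0,1],[0,0,1],[0,0,1],[0,0,1],[0,0,0.7]],"jaw":[0,0,0,0,0,0]}'
python3 p.py 658 159 200
```

```text
time: 2.0
tool_pos: [134.3, 559.1, 231.3]
orientation: [0.513, 0.858, -0.0, 0.0]
wrist_force: [-0.7, 0.2, -0.3]
gripper_width: 85.1
finger_force: 0.0
time: 2.75
tool_pos: [134.3, 559.0, 231.3]
orientation: [0.742, 0.67, -0.0, 0.0]
wrist_force: [-0.2, -0.5, 0.3]
gripper_width: 85.6
finger_force: 0.0
t 2.75 pos [134.3 559.  231.3] slide [-11.48  18.73   1.04] twist [-0.    0.   -0.02] w 85.6 F [-0.2 -0.5  0.3]
```

```bash

python3 -m crank '{"slide":[[-0.6,1,0],[-0.6,1,0],[-0.6,1,0],[-0.6,1,0],[-0.6,1,0],[-0.6,1,0],[-0.6,1,0],[-0.6,1,0]],"twist":[[0,0,0],[0,0,0],[0,0,0],[0,0,0],[0,0,0],[0,0,0],[0,0,0],[0,0,0]],"jaw":[0,0,0,0,0,0,0,0]}' >/dev/null
python3 -m crank '{"slide":[[-0.6,1,0],[-0.6,1,0],[-0.6,1,0],[-0.6,1,0],[-0.6,1,0],[-0.6,1,0],[-0.6,1,0],[-0.6,1,0]],"twist":[[0,0,0],[0,0,0],[0,0,0],[0,0,0],[0,0,0],[0,0,0],[0,0,0],[0,0,0]],"jaw":[0,0,0,0,0,0,0,0]}' >/dev/null
python3 p.py 658 159 200
```

```text
t 4.75 pos [584.2 224.  231.3] slide [-1.91  2.66  1.04] twist [0. 0. 0.] w 85.2 F [ 0.5 -0.1 -0.6]
```

```bash

python3 -m crank '{"slide":[[-0.65,0.9,0],[-0.65,0.9,0],[-0.6,0.85,0],[0,0,1],[0,0,0]],"twist":[[0,0,0],[0,0,0],[0,0,0],[0,0,0],[0,0,0]],"jaw":[0,0,0,0,0]}' >/dev/null
python3 p.py 658 159 123
python3 - <<'E'
from h import *
im,d=read_camera("side"); K,k,p,M=cam("side")
im=im.copy()
for P in ([658,159,200],[658,159,148]):
    c=M.T@(np.array(P)-p); u=cv2.projectPoints(c.reshape(1,3),np.zeros(3),np.zeros(3),K,np.array([k,0,0,0.]))[0].ravel(); print(u)
cv2.imwrite("pics/v2.png",cv2.resize(im[130:270,150:310,::-1],None,fx=4,fy=4,interpolation=cv2.INTER_CUBIC))
E
```

```text
t 5.38 pos [656.  159.8 199. ] slide [-0.02  0.08  2.53] twist [-0.04  0.01 -0.  ] w 85.4 F [-0.2 -0.5 -0. ]
[221.66142405 182.32419787]
[223.06320163 198.26651236]
```

View pics/v2.png

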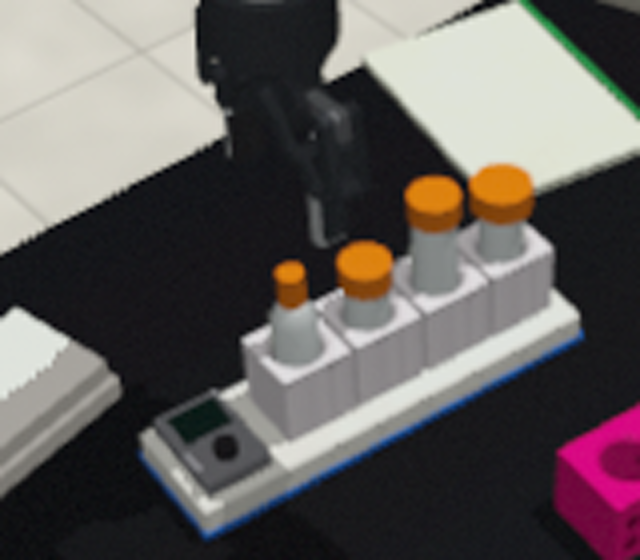

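```bash

python3 -m crank '{"slide":[[0,0.05,0.8],[0,0,0.8],[0,0,0.6],[0,0,0.33],[0,0,0]],"twist":[[0,0,0],[0,0,0],[0,0,0],[0,0,0],[0,0,0]],"jaw":[0,0,0,0,0]}'
python3 p.py 658 159 123
python3 - <<'E'
from h import *
im,d=read_camera("side")
cv2.imwrite("pics/v3.png",cv2.resize(im[130:270,150:310,::-1],None,fx=4,fy=4,interpolation=cv2.INTER_CUBIC))
E
```

```text
time: 6.05
tool_pos: [658.2, 160.0, 125.4]
orientation: [0.741, 0.671, -0.0, -0.0]
wrist_force: [0.0, -0.3, 1.0]
gripper_width: 85.1
finger_force: 0.0
t 6.05 pos [658.2 160.  125.4] slide [-0.03 -0.    0.08] twist [-0.  0.  0.] w 85.1 F [ 0.  -0.3  1. ]
```

View pics/v3.png

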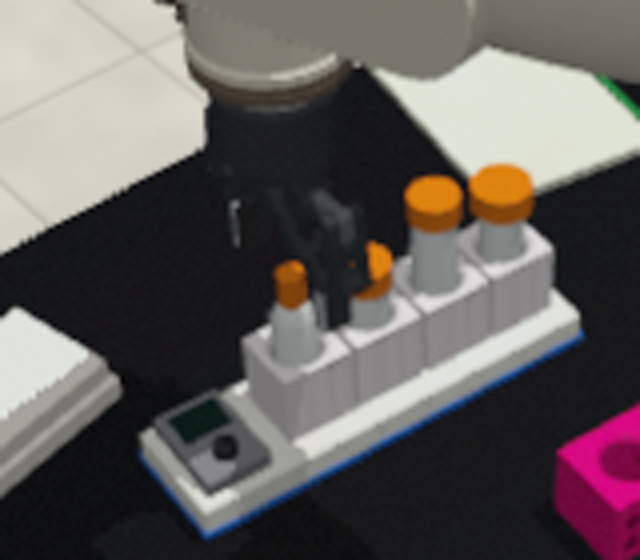

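```bash

python3 -m crank '{"slide":[[0,0,0],[0,0,0],[0,0,0],[0,0,0],[0,0,0],[0,0,0],[0,0,0],[0,0,0]],"twist":[[0,0,0],[0,0,0],[0,0,0],[0,0,0],[0,0,0],[0,0,0],[0,0,0],[0,0,0]],"jaw":[1,1,1,1,1,1,1,1]}' 40
python3 p.py 560 159 205
```

```text
time: 7.1
tool_pos: [658.4, 159.9, 125.6]
orientation: [0.741, 0.671, 0.0, 0.0]
wrist_force: [0.9, -0.2, 4.0]
gripper_width: 16.3
finger_force: 39.1
t 7.1 pos [658.4 159.9 125.6] slide [-0.36 -3.26 -2.65] twist [0. 0. 0.] w 16.3 F [ 0.9 -0.2  4. ]
```

```bash

python3 -m crank '{"slide":[[0,0,-0.3],[0,0,-0.7],[0,0,-0.9],[0,0,-0.8],[0,0,0],[0,0,0]],"twist":[[0,0,0],[0,0,0],[0,0,0],[0,0,0],[0,0,0],[0,0,0]],"jaw":[1,1,1,1,1,1]}' 
python3 p.py 451 -111 205
python3 - <<'E'
from h import *
im,d=read_camera("side")
cv2.imwrite("pics/v4.png",cv2.resize(im[110:250,150:310,::-1],None,fx=4,fy=4,interpolation=cv2.INTER_CUBIC))
E
```

```text
time: 7.85
tool_pos: [657.9, 160.0, 205.4]
orientation: [0.741, 0.671, -0.001, -0.0]
wrist_force: [0.3, -0.1, -0.6]
gripper_width: 16.3
finger_force: 39.1
t 7.85 pos [657.9 160.  205.4] slide [-9.67 -5.96  0.03] twist [-0.01  0.    0.  ] w 16.3 F [ 0.3 -0.1 -0.6]
```

View pics/v4.png

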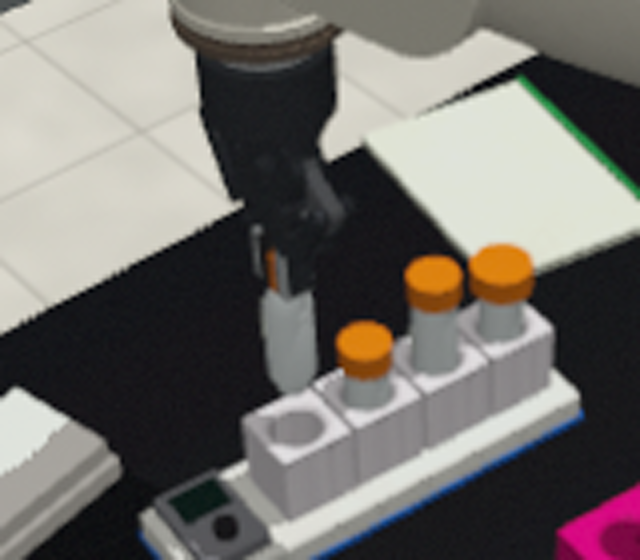

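```bash

python3 -m crank '{"slide":[[0,-0.7,0],[0,-1,0],[-0.3,-1,0],[-1,-1,0],[-1,-1,0],[-1,-0.9,0],[-1,-0.36,0],[-1,0,0]],"twist":[[0,0,0],[0,0,0],[0,0,0],[0,0,0],[0,0,0],[0,0,0],[0,0,0],[0,0,0]],"jaw":[1,1,1,1,1,1,1,1]}' >/dev/null
python3 -m crank '{"slide":[[-1,0,0],[-1,0,0],[-1,0,0],[-0.9,0,0],[-0.47,0,0],[0,0,0],[0,0,0]],"twist":[[0,0,0],[0,0,0],[0,0,0],[0,0,0],[0,0,0],[0,0,0],[0,0,0]],"jaw":[1,1,1,1,1,1,1]}'
python3 p.py 451 -111 140
cat > look.py <<'E'
import sys
from h import *
n=sys.argv[1]; out=[]
for c,(x0,y0,x1,y1) in (("top",(250,190,350,310)),("side",(290,130,430,298))):
    im,d=read_camera(c); np.savez(f"{c}_{n}.npz",im=im,d=d)
    out.append(cv2.resize(im[y0:y1,x0:x1,::-1],(400,480),interpolation=cv2.INTER_CUBIC))
cv2.imwrite(f"pics/{n}.png",np.hstack(out))
E
python3 look.py v5
```

```text
time: 9.78
tool_pos: [451.5, -110.2, 206.2]
orientation: [0.741, 0.671, -0.0, -0.0]
wrist_force: [-0.0, 0.2, -0.4]
gripper_width: 16.1
finger_force: 39.1
t 9.78 pos [ 451.5 -110.2  206.2] slide [-0.03 -0.01  2.21] twist [-0.   -0.    0.01] w 16.1 F [-0.   0.2 -0.4]
```

View pics/v5.png

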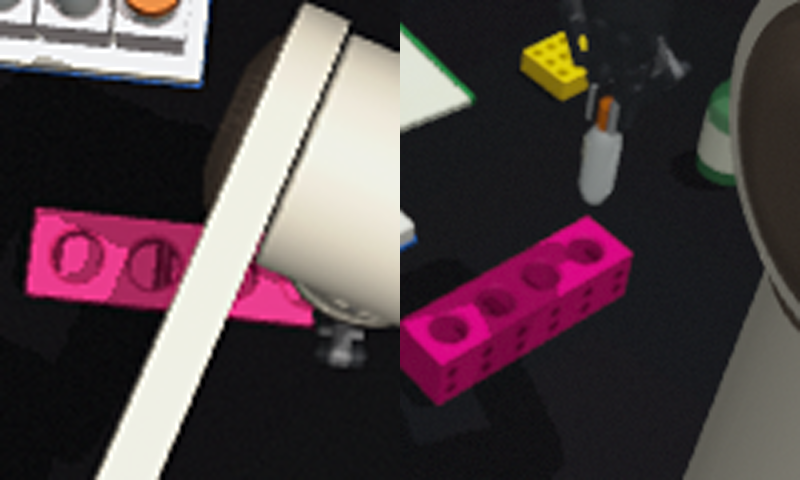

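```bash
cat > fit.py <<'E'
import sys
from h import *
from scipy.optimize import least_squares, minimize
from scipy.spatial import cKDTree
n=sys.argv[1]; o=robot.get_obs(); tp=o["tool_pos"]; L=float(sys.argv[2]) # TCP height over foot
z=np.load(f"side_{n}.npz"); w=cloud("side",z["d"])
def rack():
    m=(w[...,0]>390)&(w[...,0]<535)&(w[...,1]>-180)&(w[...,1]<110)&(abs(w[...,2]-55.5)<4)
    q=w[m][:,:2]; g=np.mgrid[400:530:1,-170:110:1].reshape(2,-1).T; occ=cKDTree(q).query(g)[0]<1.8
    def f(p):
        a=p[2]/100; d=g-p[:2]; x=d[:,0]*np.cos(a)+d[:,1]*np.sin(a); y=-d[:,0]*np.sin(a)+d[:,1]*np.cos(a)
        I=(abs(x)<30)&(abs(y)<113)
        for yy in(81,27,-27,-81): I&=np.hypot(x,y-yy)>18.5
        return (I&~occ).sum()-(I&occ).sum()
    r=cv2.minAreaRect(q.astype(np.float32)); print("rect",r)
    s=minimize(f,[459.5,-30,-10.7],method="Nelder-Mead",options=dict(initial_simplex=[[459,-30,-10.7],[464,-30,-10.7],[459,-25,-10.7],[459,-30,-8]]))
    c=s.x; a=c[2]/100; print("rack",c,s.fun)
    for yy in(81,27,-27,-81): print("well",np.round([c[0]-yy*np.sin(a),c[1]+yy*np.cos(a)],1))
rack()
foot=tp[2]-L
b=w[(np.hypot(w[...,0]-tp[0],w[...,1]-tp[1])<28)&(w[...,2]>foot+20)&(w[...,2]<foot+62)]
s=least_squares(lambda c:np.hypot(b[:,0]-c[0],b[:,1]-c[1])-15,tp[:2],loss="soft_l1")
print("tool",np.round(tp,1),"tube axis (side cam)",np.round(s.x,1),len(b),"rms",np.sqrt(np.mean(s.fun**2)))
for lo,hi in((20,40),(40,62)):
    c=b[(b[:,2]>foot+lo)&(b[:,2]<foot+hi)]
    s=least_squares(lambda p:np.hypot(c[:,0]-p[0],c[:,1]-p[1])-15,tp[:2],loss="soft_l1"); print(lo,hi,np.round(s.x,1))
E
python3 fit.py v5 85
```

```text
rect ((459.76104736328125, -29.017288208007812), (228.9158477783203, 65.82335662841797), 83.25501251220703)
rack [459.39489569 -27.78679317 -10.42707997] -5123.0
well [467.8  52.8]
well [462.2  -0.9]
well [456.6 -54.6]
well [ 451.  -108.3]
tool [ 451.5 -110.2  206.4] tube axis (side cam) [ 451.9 -110.7] 146 rms 1.4518030016182226
20 40 [ 452.1 -110.7]
40 62 [ 451.7 -110.7]
```

```bash

python3 -m crank '{"slide":[[0.05,0,0.9],[0,0,0.9],[0,0,0.5],[0,0,0.5],[0,0,0.4],[0,0,0.2],[0,0,0.1],[0,0,0]],"twist":[[0,0,0],[0,0,0],[0,0,0],[0,0,0],[0,0,0],[0,0,0],[0,0,0],[0,0,0]],"jaw":[1,1,1,1,1,1,1,1]}'
python3 p.py 451 -109 96
```

```text
time: 10.88
tool_pos: [451.7, -109.5, 101.6]
orientation: [0.741, 0.671, 0.0, 0.0]
wrist_force: [0.2, -0.6, -0.5]
gripper_width: 16.8
finger_force: 39.2
t 10.88 pos [ 451.7 -109.5  101.6] slide [ 0.01 -0.03  0.19] twist [0. 0. 0.] w 16.8 F [ 0.2 -0.6 -0.5]
```

```bash

python3 -m crank '{"slide":[[0,0,0.1],[0,0,0.05],[0,0,0.02],[0,0,0]],"twist":[[0,0,0],[0,0,0],[0,0,0],[0,0,0]],"jaw":[1,1,1,1]}'
python3 -m crank '{"slide":[[0,0,0],[0,0,0],[0,0,0],[0,0,0],[0,0,0],[0,0,-0.5],[0,0,-1],[0,0,-1]],"twist":[[0,0,0],[0,0,0],[0,0,0],[0,0,0],[0,0,0],[0,0,0],[0,0,0],[0,0,0]],"jaw":[0,0,0,0,0,0,0,0]}'
python3 p.py 653 106 205; python3 look.py v6
```

```text
time: 11.38
tool_pos: [451.6, -109.4, 96.3]
orientation: [0.741, 0.671, -0.0, 0.0]
wrist_force: [-0.1, -0.5, -1.0]
gripper_width: 16.4
finger_force: 39.2
time: 12.38
tool_pos: [451.6, -109.4, 173.2]
orientation: [0.741, 0.671, 0.0, 0.0]
wrist_force: [0.3, -0.3, -0.6]
gripper_width: 85.4
finger_force: 0.0
t 12.38 pos [ 451.6 -109.4  173.2] slide [ 7.81  5.97 -1.06] twist [0. 0. 0.] w 85.4 F [ 0.3 -0.3 -0.6]
```

View pics/v6.png

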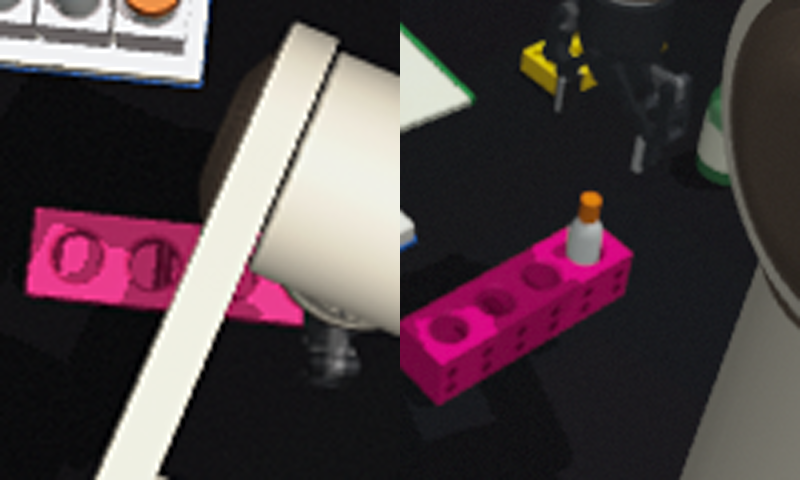

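```bash

python3 -m crank '{"slide":[[0.9,0.5,-1],[1,0.8,-0.06],[1,0.8,0],[1,0.8,0],[1,0.8,0],[1,0.8,0],[1,0.8,0],[0.9,0.67,0]],"twist":[[0,0,0],[0,0,0],[0,0,0],[0,0,0],[0,0,0],[0,0,0],[0,0,0],[0,0,0]],"jaw":[0,0,0,0,0,0,0,0]}' >/dev/null
python3 -m crank '{"slide":[[0,0,0.2],[0,0,0.9],[0,0,1],[0,0,1],[0,0,0.4],[0,0,0]],"twist":[[0,0,0],[0,0,0],[0,0,0],[0,0,0],[0,0,0],[0,0,0]],"jaw":[0,0,0,0,0,0]}' 
python3 p.py 653 106 98
```

```text
time: 14.22
tool_pos: [652.8, 105.3, 98.0]
orientation: [0.742, 0.671, -0.0, -0.0]
wrist_force: [1.1, 0.1, 0.8]
gripper_width: 85.3
finger_force: 0.0
t 14.22 pos [652.8 105.3  98. ] slide [ 0.03  0.   -0.  ] twist [-0.01  0.    0.  ] w 85.3 F [1.1 0.1 0.8]
```

```bash

python3 -m crank '{"slide":[[0,0,0],[0,0,0],[0,0,0],[0,0,0],[0,0,0],[0,0,0]],"twist":[[0,0,0],[0,0,0],[0,0,0],[0,0,0],[0,0,0],[0,0,0]],"jaw":[1,1,1,1,1,1]}' 40
python3 -m crank '{"slide":[[0,0,-0.3],[0,0,-0.7],[0,0,-0.9],[0,0,-0.9],[0,0,0],[0,0,0]],"twist":[[0,0,0],[0,0,0],[0,0,0],[0,0,0],[0,0,0],[0,0,0]],"jaw":[1,1,1,1,1,1]}' 
python3 p.py 456.8 -55.8 182
```

```text
time: 14.98
tool_pos: [653.4, 105.6, 98.9]
orientation: [0.741, 0.671, 0.0, 0.0]
wrist_force: [-0.1, -0.9, 6.5]
gripper_width: 34.0
finger_force: 39.5
time: 15.72
tool_pos: [652.8, 105.6, 181.6]
orientation: [0.741, 0.671, -0.0, -0.0]
wrist_force: [-0.0, 0.8, -1.0]
gripper_width: 33.8
finger_force: 39.8
t 15.72 pos [652.8 105.6 181.6] slide [-6.   -5.97 -0.01] twist [-0.01  0.    0.  ] w 33.8 F [-0.   0.8 -1. ]
```

```bash

python3 -m crank '{"slide":[[0,-0.7,0],[0,-1,0],[-0.5,-1,0],[-1,-1,0],[-1,-1,0],[-1,-0.8,0],[-1,-0.47,0],[-0.9,0,0]],"twist":[[0,0,0],[0,0,0],[0,0,0],[0,0,0],[0,0,0],[0,0,0],[0,0,0],[0,0,0]],"jaw":[1,1,1,1,1,1,1,1]}' >/dev/null
python3 -m crank '{"slide":[[-0.6,0,0],[0,0,0],[0,0,0]],"twist":[[0,0,0],[0,0,0],[0,0,0]],"jaw":[1,1,1]}'
python3 p.py 456.8 -55.8 68
python3 look.py v7; python3 fit.py v7 58
```

```text
time: 17.1
tool_pos: [456.8, -55.3, 181.6]
orientation: [0.741, 0.671, -0.0, -0.0]
wrist_force: [-0.2, 0.2, 0.6]
gripper_width: 34.0
finger_force: 39.8
t 17.1 pos [456.8 -55.3 181.6] slide [-0.02  0.    3.79] twist [-0.01 -0.    0.  ] w 34.0 F [-0.2  0.2  0.6]
rect ((459.66015625, -29.297828674316406), (229.68344116210938, 63.48114776611328), 83.71202850341797)
rack [459.29946283 -27.64572041 -10.50137175] -4083.0
well [467.8  52.9]
well [462.1  -0.8]
well [456.5 -54.5]
well [ 450.8 -108.2]
tool [456.9 -55.1 181.8] tube axis (side cam) [457.  -55.1] 146 rms 2.1009940343909346
20 40 [457.3 -54.9]
40 62 [456.6 -55.2]
```

View pics/v7.png

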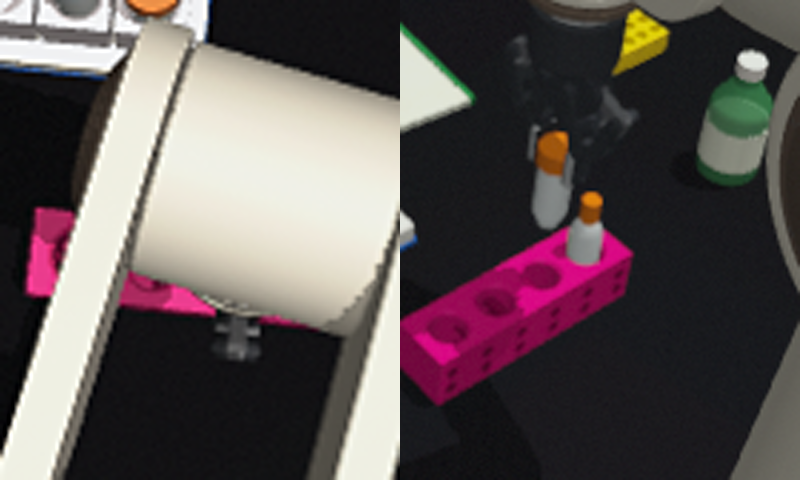

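```bash

python3 -m crank '{"slide":[[0,0,0.9],[0,0,0.9],[0,0,0.6],[0,0,0.5],[0,0,0.4],[0,0,0.25],[0,0,0.17],[0,0,0]],"twist":[[0,0,0],[0,0,0],[0,0,0],[0,0,0],[0,0,0],[0,0,0],[0,0,0],[0,0,0]],"jaw":[1,1,1,1,1,1,1,1]}'
python3 p.py 456.8 -55.8 69
```

```text
time: 18.2
tool_pos: [457.0, -55.7, 70.5]
orientation: [0.741, 0.671, -0.0, -0.0]
wrist_force: [-0.2, 0.6, -0.2]
gripper_width: 33.8
finger_force: 39.9
t 18.2 pos [457.  -55.7  70.5] slide [-0.   -0.    0.05] twist [-0.  0.  0.] w 33.8 F [-0.2  0.6 -0.2]
```

```bash

python3 -m crank '{"slide":[[0,0,0.04],[0,0,0],[0,0,0],[0,0,0],[0,0,0],[0,0,-0.5],[0,0,-1],[0,0,-1]],"twist":[[0,0,0],[0,0,0],[0,0,0],[0,0,0],[0,0,0],[0,0,0],[0,0,0],[0,0,0]],"jaw":[1,1,0,0,0,0,0,0]}'
python3 p.py 647.5 52 230
```

```text
time: 19.2
tool_pos: [457.0, -55.7, 146.2]
orientation: [0.741, 0.671, 0.0, 0.0]
wrist_force: [0.9, -0.3, 0.4]
gripper_width: 85.2
finger_force: 0.0
t 19.2 pos [457.  -55.7 146.2] slide [ 4.2   5.96 -2.79] twist [0. 0. 0.] w 85.2 F [ 0.9 -0.3  0.4]
```

```bash

python3 -m crank '{"slide":[[0,0,-1],[0.6,0.8,-1],[0.6,0.9,0],[0.6,0.9,0],[0.6,0.9,0],[0.6,0.9,0],[0.6,0.9,0],[0.6,0.66,0]],"twist":[[0,0,0],[0,0,0],[0,0,0],[0,0,0],[0,0,0],[0,0,0],[0,0,0],[0,0,0]],"jaw":[0,0,0,0,0,0,0,0]}' >/dev/null
python3 -m crank '{"slide":[[0,0,0.2],[0,0,0.9],[0,0,0.9],[0,0,0.6],[0,0,0],[0,0,0]],"twist":[[0,0,0],[0,0,0],[0,0,0],[0,0,0],[0,0,0],[0,0,0]],"jaw":[0,0,0,0,0,0]}' 
python3 p.py 647.5 52 126
```

```text
time: 20.95
tool_pos: [647.8, 51.8, 127.6]
orientation: [0.741, 0.671, 0.0, 0.001]
wrist_force: [0.2, -0.1, -0.2]
gripper_width: 85.2
finger_force: 0.0
t 20.95 pos [647.8  51.8 127.6] slide [ 0.01 -0.01  0.05] twist [0.01 0.   0.  ] w 85.2 F [ 0.2 -0.1 -0.2]
```

```bash

python3 -m crank '{"slide":[[0,0,0.05],[0,0,0],[0,0,0],[0,0,0],[0,0,0],[0,0,0]],"twist":[[0,0,0],[0,0,0],[0,0,0],[0,0,0],[0,0,0],[0,0,0]],"jaw":[1,1,1,1,1,1]}' 40
python3 -m crank '{"slide":[[0,0,-0.3],[0,0,-0.7],[0,0,-0.9],[0,0,-0.9],[0,0,0],[0,0,0]],"twist":[[0,0,0],[0,0,0],[0,0,0],[0,0,0],[0,0,0],[0,0,0]],"jaw":[1,1,1,1,1,1]}' 
python3 p.py 462.2 -2.5 210
```

```text
time: 21.7
tool_pos: [647.6, 51.9, 125.2]
orientation: [0.741, 0.671, 0.0, 0.0]
wrist_force: [0.8, -0.0, 5.7]
gripper_width: 33.6
finger_force: 39.8
time: 22.45
tool_pos: [647.2, 51.9, 208.2]
orientation: [0.741, 0.671, -0.0, -0.0]
wrist_force: [0.2, 0.5, -1.5]
gripper_width: 34.0
finger_force: 39.9
t 22.45 pos [647.2  51.9 208.2] slide [-2.42 -5.95 -0.06] twist [-0.01  0.    0.  ] w 34.0 F [ 0.2  0.5 -1.5]
```

```bash

python3 -m crank '{"slide":[[0,-0.7,0],[0,-1,0],[-0.4,-1,0],[-0.6,-1,0],[-0.6,-1,0],[-0.5,-0.8,0],[-0.3,-0.45,0],[0,0,0]],"twist":[[0,0,0],[0,0,0],[0,0,0],[0,0,0],[0,0,0],[0,0,0],[0,0,0],[0,0,0]],"jaw":[1,1,1,1,1,1,1,1]}' >/dev/null
python3 -m crank '{"slide":[[0,0,0],[0,0,0]],"twist":[[0,0,0],[0,0,0]],"jaw":[1,1]}'
python3 p.py 462.2 -2 95.5
python3 look.py v8; python3 fit.py v8 85.5
```

```text
time: 23.7
tool_pos: [463.1, -1.7, 208.5]
orientation: [0.741, 0.671, -0.0, -0.0]
wrist_force: [-0.8, 0.2, -0.8]
gripper_width: 33.7
finger_force: 40.0
t 23.7 pos [463.1  -1.7 208.5] slide [-0.01 -0.03  3.77] twist [-0.01  0.    0.01] w 33.7 F [-0.8  0.2 -0.8]
rect ((459.3891906738281, -28.375747680664062), (228.30474853515625, 63.761165618896484), 84.09857940673828)
rack [459.09201698 -28.15837471 -10.7496176 ] -2898.0
well [467.8  52.4]
well [462.   -1.3]
well [456.2 -55. ]
well [ 450.4 -108.7]
tool [463.   -1.8 208.6] tube axis (side cam) [463.8  -1.5] 152 rms 1.3176620635129177
20 40 [463.9  -1.7]
40 62 [463.7  -1.3]
```

View pics/v8.png

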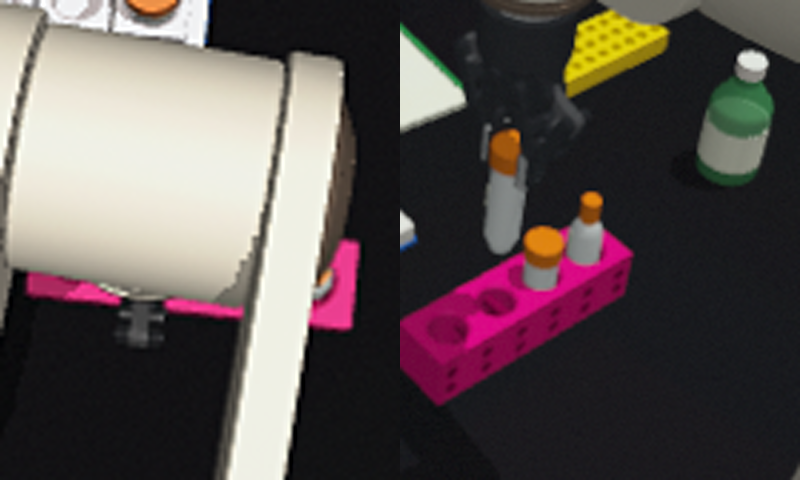

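```bash

python3 -m crank '{"slide":[[0,-0.04,0.9],[0,0,0.9],[0,0,0.6],[0,0,0.5],[0,0,0.4],[0,0,0.25],[0,0,0.17],[0,0,0]],"twist":[[0,0,0],[0,0,0],[0,0,0],[0,0,0],[0,0,0],[0,0,0],[0,0,0],[0,0,0]],"jaw":[1,1,1,1,1,1,1,1]}'
python3 p.py 462.2 -2 95.5
```

```text
time: 24.8
tool_pos: [461.4, -1.9, 97.2]
orientation: [0.741, 0.671, -0.0, -0.0]
wrist_force: [0.2, 0.7, -0.3]
gripper_width: 33.9
finger_force: 40.0
t 24.8 pos [461.4  -1.9  97.2] slide [-0.    0.03  0.06] twist [-0.  0.  0.] w 33.9 F [ 0.2  0.7 -0.3]
```

```bash

python3 -m crank '{"slide":[[0,0,0.05],[0,0,0],[0,0,0],[0,0,0],[0,0,0],[0,0,-0.5],[0,0,-1],[0,0,-1]],"twist":[[0,0,0],[0,0,0],[0,0,0],[0,0,0],[0,0,0],[0,0,0],[0,0,0],[0,0,0]],"jaw":[1,1,0,0,0,0,0,0]}'
python3 p.py 642.2 -2 190
```

```text
time: 25.8
tool_pos: [461.5, -1.9, 172.6]
orientation: [0.741, 0.671, 0.0, 0.0]
wrist_force: [0.8, 0.3, 0.0]
gripper_width: 85.3
finger_force: 0.0
t 25.8 pos [461.5  -1.9 172.6] slide [ 0.6   6.   -0.58] twist [0.01 0.   0.  ] w 85.3 F [0.8 0.3 0. ]
```

```bash

python3 -m crank '{"slide":[[0,0.4,-0.6],[0.1,0.9,0],[0.1,1,0],[0.1,1,0],[0.1,1,0],[0.1,1,0],[0.1,0.7,0],[0,0,0]],"twist":[[0,0,0],[0,0,0],[0,0,0],[0,0,0],[0,0,0],[0,0,0],[0,0,0],[0,0,0]],"jaw":[0,0,0,0,0,0,0,0]}' >/dev/null
python3 -m crank '{"slide":[[0,0,0.5],[0,0,0.9],[0,0,0.9],[0,0,0.4],[0,0,0],[0,0,0]],"twist":[[0,0,0],[0,0,0],[0,0,0],[0,0,0],[0,0,0],[0,0,0]],"jaw":[0,0,0,0,0,0]}' 
python3 p.py 642.2 -2 108
```

```text
time: 27.55
tool_pos: [642.7, -1.9, 108.8]
orientation: [0.741, 0.671, 0.0, 0.001]
wrist_force: [0.7, 0.5, 0.7]
gripper_width: 85.4
finger_force: 0.0
t 27.55 pos [642.7  -1.9 108.8] slide [-0.   -0.02  0.03] twist [0.01 0.   0.  ] w 85.4 F [0.7 0.5 0.7]
```

```bash

python3 -m crank '{"slide":[[0,0,0.03],[0,0,0],[0,0,0],[0,0,0],[0,0,0],[0,0,0]],"twist":[[0,0,0],[0,0,0],[0,0,0],[0,0,0],[0,0,0],[0,0,0]],"jaw":[1,1,1,1,1,1]}' 40
python3 -m crank '{"slide":[[0,0,-0.3],[0,0,-0.7],[0,0,-0.9],[0,0,-0.9],[0,0,0],[0,0,0]],"twist":[[0,0,0],[0,0,0],[0,0,0],[0,0,0],[0,0,0],[0,0,0]],"jaw":[1,1,1,1,1,1]}' 
python3 p.py 467.8 51.3 192
```

```text
time: 28.3
tool_pos: [642.6, -1.9, 107.2]
orientation: [0.741, 0.671, 0.0, 0.0]
wrist_force: [0.2, 0.2, 5.9]
gripper_width: 40.8
finger_force: 40.3
time: 29.05
tool_pos: [642.1, -1.8, 190.2]
orientation: [0.741, 0.671, -0.0, -0.0]
wrist_force: [-0.3, 0.1, -1.4]
gripper_width: 40.9
finger_force: 40.5
t 29.05 pos [642.1  -1.8 190.2] slide [ 1.18 -5.96 -0.05] twist [-0.01  0.    0.  ] w 40.9 F [-0.3  0.1 -1.4]
```

```bash

python3 -m crank '{"slide":[[0.2,-0.7,0],[0.4,-1,0],[0.4,-1,0],[0.18,-1,0],[0,-1,0],[0,-0.8,0],[0,-0.46,0],[0,0,0]],"twist":[[0,0,0],[0,0,0],[0,0,0],[0,0,0],[0,0,0],[0,0,0],[0,0,0],[0,0,0]],"jaw":[1,1,1,1,1,1,1,1]}' >/dev/null
python3 -m crank '{"slide":[[0,0,0],[0,0,0]],"twist":[[0,0,0],[0,0,0]],"jaw":[1,1]}'
python3 p.py 467.8 51.3 77.5
python3 look.py v9; python3 fit.py v9 67
```

```text
time: 30.3
tool_pos: [468.4, 51.0, 190.5]
orientation: [0.742, 0.671, -0.0, -0.0]
wrist_force: [-0.1, -0.6, -1.4]
gripper_width: 41.2
finger_force: 40.6
t 30.3 pos [468.4  51.  190.5] slide [ 0.01 -0.02  3.77] twist [-0.01  0.    0.  ] w 41.2 F [-0.1 -0.6 -1.4]
rect ((459.324951171875, -28.492355346679688), (228.86676025390625, 63.80570602416992), 83.55033111572266)
rack [458.93270577 -28.09479882 -11.84748267] -1500.0
well [468.5  52.3]
well [462.1  -1.3]
well [455.7 -54.9]
well [ 449.4 -108.5]
tool [468.3  51.1 190.6] tube axis (side cam) [469.1  51.5] 156 rms 1.319656869358712
20 40 [469.4  51.4]
40 62 [468.8  51.5]
```

View pics/v9.png

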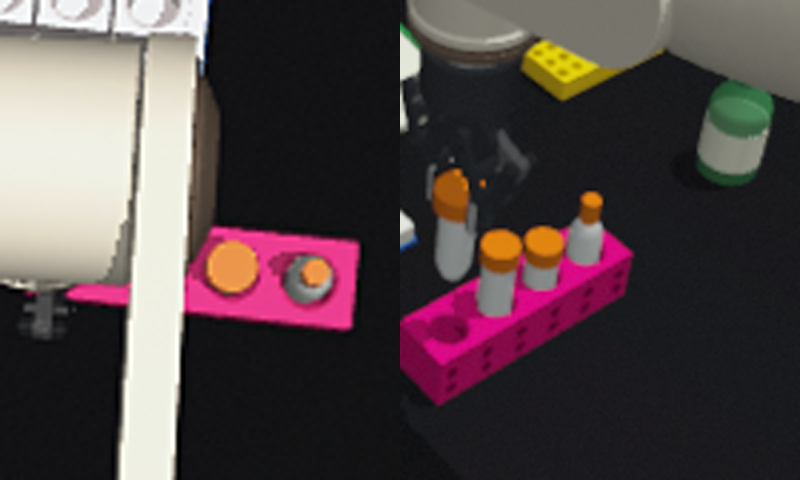

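```bash

python3 -m crank '{"slide":[[0,-0.02,0.9],[0,0,0.9],[0,0,0.6],[0,0,0.5],[0,0,0.4],[0,0,0.25],[0,0,0.17],[0,0,0]],"twist":[[0,0,0],[0,0,0],[0,0,0],[0,0,0],[0,0,0],[0,0,0],[0,0,0],[0,0,0]],"jaw":[1,1,1,1,1,1,1,1]}'
python3 p.py 467.8 51.3 77.5
```

```text
time: 31.4
tool_pos: [467.4, 51.2, 79.2]
orientation: [0.741, 0.671, -0.0, -0.0]
wrist_force: [0.8, -0.3, -0.2]
gripper_width: 41.2
finger_force: 40.6
t 31.4 pos [467.4  51.2  79.2] slide [0.01 0.01 0.06] twist [-0.  0.  0.] w 41.2 F [ 0.8 -0.3 -0.2]
```

Release, rise, and back away to the left so both cameras see the rack.

```bash

python3 -m crank '{"slide":[[0,0,0.05],[0,0,0],[0,0,0],[0,0,0],[0,0,0],[0,0,-0.5],[0,0,-1],[0,0,-1]],"twist":[[0,0,0],[0,0,0],[0,0,0],[0,0,0],[0,0,0],[0,0,0],[0,0,0],[0,0,0]],"jaw":[1,1,0,0,0,0,0,0]}'
python3 -m crank '{"slide":[[0,0,-1],[0,0,-1],[1,0,0],[1,0,0],[1,0,0],[1,0,0],[1,0,0],[1,0,0]],"twist":[[0,0,0],[0,0,0],[0,0,0],[0,0,0],[0,0,0],[0,0,0],[0,0,0],[0,0,0]],"jaw":[0,0,0,0,0,0,0,0]}'
python3 look.py v10
python3 - <<'E'
from h import *
for c in("side","top"):
    z=np.load(f"{c}_v10.npz"); w=cloud(c,z["d"])
    for x,y,h in((451,-109,118),(456.6,-56,98),(462,-2,126),(467.5,51.5,108)):
        b=w[(np.hypot(w[...,0]-x,w[...,1]-y)<24)&(w[...,2]>70)&(w[...,2]<140)]
        if len(b): t=np.percentile(b[:,2],96); print(c,h,round(t,1),np.round(b[b[:,2]>t-5].mean(0)[:2],1))
E
```

```text
time: 32.4
tool_pos: [467.3, 51.2, 154.6]
orientation: [0.741, 0.671, 0.0, 0.0]
wrist_force: [-0.5, -0.8, -0.6]
gripper_width: 85.1
finger_force: 0.0
time: 33.4
tool_pos: [485.3, 231.3, 213.9]
orientation: [0.741, 0.671, 0.0, 0.0]
wrist_force: [-0.0, 0.0, 0.3]
gripper_width: 85.2
finger_force: 0.0
side 118 120.0 [ 451.9 -108.3]
side 98 100.5 [457.  -53.7]
side 126 128.3 [ 4.614e+02 -2.000e-01]
side 108 110.4 [466.9  52.7]
top 118 118.4 [ 451.2 -112.3]
top 98 100.9 [456.5 -57.9]
top 126 128.6 [462.5  -4.6]
top 108 111.2 [467.2  49.1]
```

View pics/v10.png

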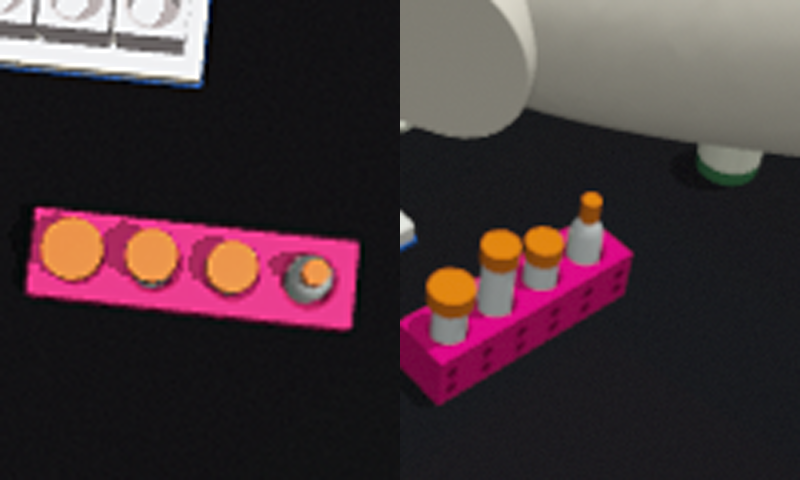

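All four tubes stand upright and fully seated (cap heights match within the +2 mm camera bias), left to right wide, tall, short, narrow.

```bash
python3 -c "
from rig import job
print(job.finish_job())"
```

```text
the job is handed in; nothing more can be done
None
```

The job is handed in: all four tubes stand upright, fully seated and released in the pink rack in reverse order (from the robot's left: wide, tall, short, narrow), finished at about 33 s of the allowed 109 s, and the bystanders were never touched.

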